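# Lock the tube-rack carriage on the bench rail with a quarter-turn stud

## Task

Take the orange-handled hammer-head stud from its parking block, lower its head into the open slot of the aluminium rail just in front of the yellow-nosed rack carriage, and with the stud slide the carriage along the rail until it comes up firmly against the end stop hidden inside the rail (you will feel it: the carriage slides lightly, then resists with about 10 newtons). With the collar still against the yellow nose, press the stud down against its spring, turn it a quarter turn so the head catches under the slot's lips, and let go. Be gentle: never push the carriage harder than about 20 newtons or force the stud against the rail, move the carriage only with the stud, and leave the dish, petri dish and glue stick where they are.

Things in the scene. Friction and masses are not known exactly. Their poses are not given: they have to be found in the camera images.
- stud_grip (a point): Centre of the orange wing handle of the upright stud: wing 12 mm (its x) by 28 mm (its y) by 32 mm high; z is up the stud's axis. Starts standing in the parking block with its collar on the block's top: lift 20 mm or more to clear the pocket. About 0.15 kg.
- stud_head (a point): Centre of the steel hammer head, 43 mm below stud_grip on the axis, same axes: 30 mm long (y, the way the wing lies), 11 mm wide (x), 8 mm high; under it a foot 3 mm deeper (25 by 7 mm) as lead-in; above it a 10 mm round shank up to the wing.
- stud: Whole stud; origin on its axis at the bottom, 50 mm below stud_grip, same axes. On the shank sits a sprung black round collar, 36 mm across, 6 mm thick. Unloaded, its underside is 36 mm below stud_grip, 3 mm above the head's top. It can be pushed up 6 mm towards the wing: 3 N to start, 7.5 N at 3 mm, 12 N at 6 mm (solid).
- parking: Grey parking block 60 by 60 by 28 mm, fixed; origin at the centre of its underside. Its pocket (17 mm in x, 36 mm in y) holds the stud's head.
- rail_slot (a point): Point on the slot's centre line at the rail's top face, 32 mm above the bench. y runs along the slot towards the carriage, x across, z up. Rail 50 mm wide, from y = -130 to +210 mm. Slot 14 mm wide between lips 6 mm thick; below them the channel is 38 mm wide, its floor 28 mm below the top face.
- rail: The fixed rail; origin on the bench 32 mm below rail_slot, same axes. The stud's head enters lengthwise; the collar then rests on the top face, the head still between the lips. Pressed 3 mm or more the head is below the lips and can turn either way (4 to 5 mm is right); turned across and released, the spring draws it up against the lips.
- carriage_face (a point): Middle of the flat front face (50 mm wide) of the carriage's yellow nose, at the height of the rail's top face; axes as rail_slot. The face stands 1 to 9 mm above the rail, so the collar meets it when the stud's axis is 18 mm in front. Behind it the carriage is 9 mm high for 60 mm, then bears a blue tube rack 56 mm high.
- carriage: Carriage with rack; origin 32 mm below where carriage_face is at rest, same axes. It slides along the rail's y only, with about 2 N of friction, and stays where it is left. Its yellow nose is rubber-backed and gives 1 mm per 3 N, at most 6 mm. The stop is hard, hidden in the rail 25 to 50 mm beyond the start; exactly where cannot be seen.
- dish: Loose small steel dish, 60 mm across, 32 mm high; origin centre of underside. Leave alone.
- petri: Loose glass petri dish, 84 mm across, 15 mm high; origin centre of underside. Leave alone.
- adhesive: Loose white and green glue stick standing upright, 30 mm across, 95 mm high; origin centre of underside. Leave alone.
Mind the look-alikes: they are no part of the job. Leave any purple look-alike of the stud alone.

How it is judged:
By the outcome, as a careful person would: the job done as asked, in the order asked, and still so for the second after the job is handed in, with the robot touching nothing.
It also fails if it takes over 62 s, if anything falls off the work surface, if the arm or the gripper's body presses on something with over 40 N, if the wrist force passes 120 N, or if a joint passes its speed limit or range.

## Robot

A 6-joint arm with a two-finger parallel gripper is mounted at the origin on the work surface. World frame = base frame: x ahead of the robot, y to its left, z up, the work surface at z = 0. Lengths are in mm, angles in degrees, forces in N, time in s.
With the tool pointing down it reaches from about 300 to 850 mm from the base axis. Payload 4.2 kg.
Tool frame: the origin (TCP) lies on the mounting face of the last link; the fingertips stand 191 mm ahead of it and the grasp point (between the pads) lies 172 mm ahead of it; z points along the fingers, y is the direction in which the jaws open and shut (so a half turn about z gives the same grasp; the last joint's range is limited). The gripper opens to 91 mm and grips with 3 to 60 N. Pads are 32 mm wide; open, the fingers measure 118 mm over their backs; the gripper's body (76 mm by 178 mm) begins 60 mm behind the grasp point.
Start: joints at [72.422, 18.312, 89.639, -0, 72.044, -1.146], TCP at [162.655, 551.513, 404.776] pointing down, gripper open.
Joint ranges: [-177.97, 177.97], [-48.28, 115.42], [12.27, 149.76], [-77.06, 257.06], [2.81, 150.46], [-146.56, 146.56]. Speed limits (degrees/s): [147.25, 147.25, 180, 180, 180, 180].

## Interface

Orientations are given as [roll, pitch, yaw] about the fixed x, y, z axes, in that order (R = Rz(yaw) Ry(pitch) Rx(roll)).
In Python, from workcell import env gives the robot as it stands.
- The arm moves only by the shell command python3 -m handwheel 'ROWS' [FORCE]. ROWS is JSON, a list of rows, each an object with "gripper": the opening in per cent of the stroke, from 0 (shut) to 100 (fully open); "travel": the shift along the tool's x, y, z in m, a list of three; "twist": the turn about the tool's z in rad. In form: [{"gripper": gripper, "travel": [x, y, z], "twist": twist}, ...]. A call has 1 to 5 rows; each row shifts and turns the commanded pose from where the row before left it, along the tool's axes as they then stand; what a row does not reach is not made up. A row lasts 1/12 s, in which the tool goes at most 41.7 mm and 7.16 degrees, less where a joint would pass 70% of its speed; a pose out of reach is approached as far as the arm can. A call with a gripper value outside its range is refused whole. The fingers move at their own pace and stop on an object; FORCE is the grip in N (left out, the last holds). Time passes only in rows, so rows that do not move let the fingers close. It gives the time, the measured TCP pose, the force and the opening at its end, in the units of the state.
- env.state(): the state, without advancing time (a new reading comes with each control period).
- env.grab_frame(name): name is "side" or "top"; returns a dict with "frame" (384x512x3 uint8, red, green, blue), "intrinsics" (3x3 intrinsics, pixels), "k1" (the pictures are not rectified: a ray, as slopes to the right and down, at radius r is drawn at 1 + k1 r^2 times it, then the intrinsics apply), "extrinsics" (4x4, takes a point from camera to world coordinates). Camera axes: x right, y down, z forward; pixel columns grow to the right and rows downward; lengths in mm; the calibration is good to about 2 mm. A picture is of the moment at which its call begins. There is no depth.
- env.job_done(): hands the job in, once; it reports no verdict.
Trained networks look in the newest picture that a camera, given by its name, has taken for a name from the list of things; names that differ only in an ending like _2 or _b are one class to them, and where a whole thing is asked for, a point or a joint stands for the part that bears it (a point fixed in the world has none). Each returns a list of dicts, best first, with "confidence" (0 to 1); they miss things now and then, are a little off and sometimes report something else, mostly with a low value. They report only what shows in the picture. A call takes as long as a camera call. They do not tell look-alikes from the thing itself.
- env.trace(camera, thing): "pixels" (384x512 bool, what is visible of it) and "uv" ([column, row] in pixels, amid what is visible of it).
- env.pinpoint(camera, thing): "uv" ([column, row] in pixels: a listed point, or the origin of a listed thing).
The state is a dict: "time_s": time; "qpos": joint angles; "qvel": joint speeds; "effort": joint torques, N m; "ee_pos": TCP position; "ee_rot": TCP orientation; "force": force on the tool from outside, world axes, zero at the start; "torque": the same for the moment, N m; "gripper_width": finger opening in mm.
Only numpy, scipy, OpenCV 4.12 (cv2) and the standard library are available. Lean on these libraries where they do the work, as an engineer would, in place of code of your own. Each camera call takes 0.05 s, during which the arm holds its last target. There are 200 camera calls.

## Working session

There is one attempt and no reset: what is moved stays moved. The work goes in short steps, Python scripts to look and compute and a shell command to move; the robot and the scene stay as the last step left them, time stands still between calls to the robot, and variables do not carry over. Pictures are saved under pics/ and viewed, about 8 in all and at most 12, crops included, and the job is handed in when it is done.

```bash
mkdir -p pics; cat > h.py <<'E'
import numpy as np, cv2
from workcell import env
def cam(n):
    f=env.grab_frame(n); f['n']=n; return f
def ray(f,uv):
    K=np.array(f['intrinsics'],float);T=np.array(f['extrinsics'],float)
    d=cv2.undistortPoints(np.array([[uv]],float),K,np.array([f['k1'],0,0,0,0.]))[0,0]
    return T[:3,3],T[:3,:3]@np.array([d[0],d[1],1.])
def atz(f,uv,z):
    o,d=ray(f,uv); return o+d*(z-o[2])/d[2]
def tri(a,b):
    A=np.zeros((3,3));B=np.zeros(3);R=[ray(*a),ray(*b)]
    for o,d in R:
        d=d/np.linalg.norm(d);P=np.eye(3)-np.outer(d,d);A+=P;B+=P@o
    p=np.linalg.solve(A,B)
    return p,[np.linalg.norm(np.cross(p-o,d/np.linalg.norm(d))) for o,d in R]
def proj(f,p):
    T=np.linalg.inv(np.array(f['extrinsics'],float));K=np.array(f['intrinsics'],float)
    return cv2.projectPoints(np.array([p],float),cv2.Rodrigues(T[:3,:3])[0],T[:3,3],K,np.array([f['k1'],0,0,0,0.]))[0].ravel()
def save(f,name,crop=None,s=1):
    im=f['frame'][:,:,::-1]
    if crop: im=im[crop[1]:crop[3],crop[0]:crop[2]]
    cv2.imwrite('pics/'+name,cv2.resize(im,None,fx=s,fy=s,interpolation=cv2.INTER_CUBIC))
E
python3 - <<'E'
from h import *
F={n:cam(n) for n in('top','side')}
for n in F: save(F[n],n+'1.png',s=1.5)
for n in F:
    print(n,np.round(np.array(F[n]['extrinsics'])[:3],2).tolist(),F[n]['k1'])
for t in 'stud_grip stud_head stud parking rail_slot rail carriage_face carriage dish petri adhesive'.split():
    for n in F: print(t,n,[(np.round(d['uv'],1).tolist(),round(d['confidence'],2)) for d in env.pinpoint(n,t)])
s=env.state();print(s['ee_pos'],s['ee_rot'],s['force'],s['time_s'],s['gripper_width'])
E
```

```text
top [[0.02, -1.0, 0.1, 483.01], [-1.0, -0.02, 0.01, -58.1], [-0.01, -0.1, -1.0, 1046.08]] -0.008652265838803703
side [[0.99, -0.09, 0.09, 480.99], [-0.13, -0.63, 0.77, -725.32], [-0.01, -0.77, -0.64, 644.6]] -0.10587669117721327
stud_grip top [([238.5, 205.1], 0.62), ([355.0, 176.5], 0.58), ([363.0, 214.9], 0.57)]
stud_grip side [([257.8, 279.4], 0.81), ([302.7, 274.7], 0.71)]
stud_head top [([352.4, 175.9], 0.64), ([359.5, 216.5], 0.57)]
stud_head side [([257.4, 296.2], 0.96), ([301.5, 286.0], 0.78), ([183.9, 157.1], 0.16)]
stud top [([346.5, 177.7], 0.75), ([358.9, 214.5], 0.61)]
stud side [([300.2, 287.3], 0.9), ([259.4, 297.8], 0.65)]
parking top [([359.6, 214.5], 0.65), ([126.8, 269.2], 0.45)]
parking side [([255.2, 301.7], 0.56)]
rail_slot top [([239.7, 208.3], 0.61)]
rail_slot side [([246.5, 197.8], 0.87)]
rail top [([238.9, 208.8], 0.7)]
rail side [([248.9, 203.5], 0.85), ([246.1, 189.8], 0.57)]
carriage_face top [([230.5, 208.4], 0.56)]
carriage_face side [([247.0, 190.6], 0.53), ([257.4, 281.6], 0.17)]
carriage top [([229.7, 206.9], 0.91)]
carriage side [([244.7, 203.5], 0.81), ([174.4, 211.9], 0.43)]
dish top []
dish side [([185.5, 155.8], 0.69)]
petri top [([237.5, 285.7], 0.64)]
petri side [([175.2, 210.8], 0.85)]
adhesive top [([313.5, 125.1], 0.79)]
adhesive side [([347.6, 253.1], 0.68)]
[162.65912677 551.49778074 404.78471017] [1.79995526e+02 4.53279018e-04 1.63566644e+02] [-0.22471176 -0.57460509 -0.31120162] 1.2 91.34628520216609
```

View pics/top1.png

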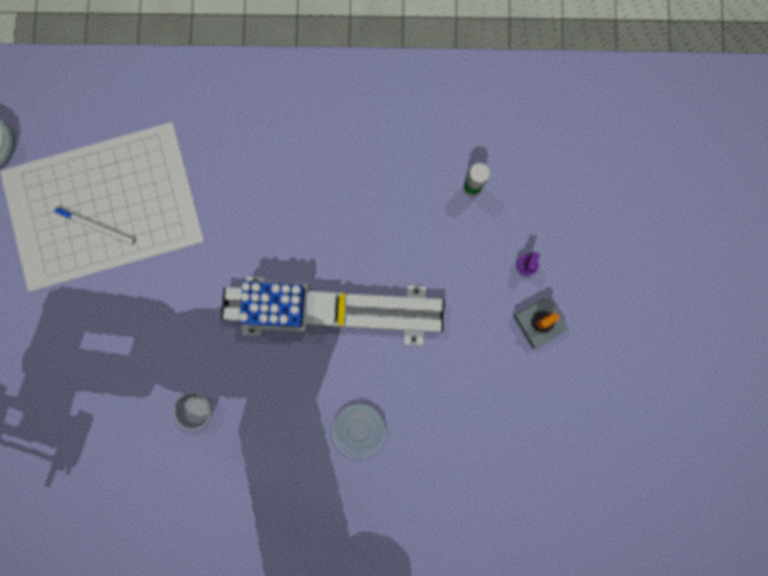

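View pics/side1.png

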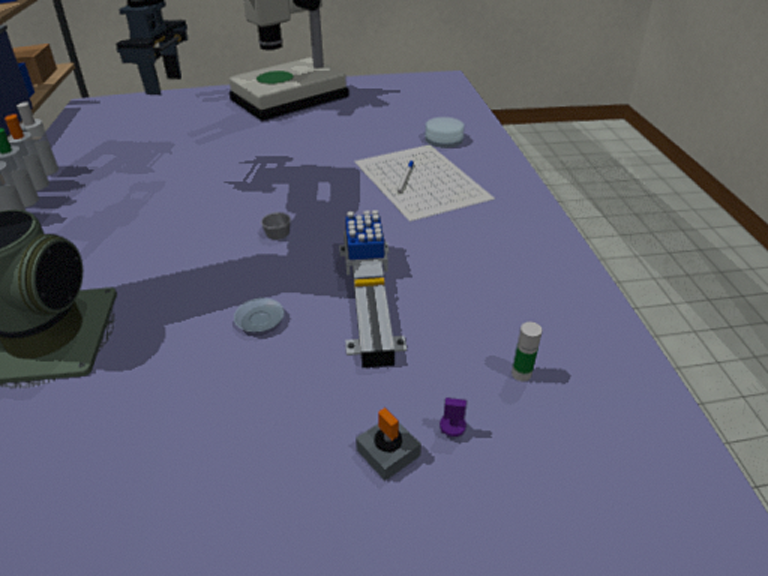

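Top: the orange stud is in its block at about (363,215). The purple look-alike is at (352,176). The rail runs along image columns, with the yellow nose at about (228,206) and the open slot to its right (−y). The side view agrees. Next I'll fit the geometry.

```bash
cat > m.py <<'E'
from h import *
from scipy.optimize import minimize
def hsvmask(f,lo,hi,roi=None):
    m=cv2.inRange(cv2.cvtColor(f['frame'],cv2.COLOR_RGB2HSV),lo,hi)>0
    if roi: z=np.zeros_like(m); z[roi[1]:roi[3],roi[0]:roi[2]]=1; m&=z
    return m
def boxmask(f,x,y,yaw,zlo,zhi,sx,sy,S=4):
    c,s=np.cos(yaw),np.sin(yaw);P=[]
    for a in(-sx/2,sx/2):
        for b in(-sy/2,sy/2):
            for z in(zlo,zhi): P.append(proj(f,[x+c*a-s*b,y+s*a+c*b,z]))
    im=np.zeros((384*S,512*S),np.uint8)
    cv2.fillConvexPoly(im,cv2.convexHull(((np.array(P)+.5)*S).astype(np.int32)),255)
    return cv2.resize(im,(512,384),interpolation=cv2.INTER_AREA)/255.
def fitbox(Fs,ms,p0,zlo,zhi,sx,sy):
    def cost(p): return sum(np.abs(boxmask(f,p[0],p[1],p[2],zlo,zhi,sx,sy)-m).sum() for f,m in zip(Fs,ms))
    best=None
    for y0 in np.radians(np.arange(0,180,20)) if p0[2] is None else [p0[2]]:
        r=minimize(cost,[p0[0],p0[1],y0],method='Nelder-Mead',options=dict(initial_simplex=[[p0[0],p0[1],y0],[p0[0]+5,p0[1],y0],[p0[0],p0[1]+5,y0],[p0[0],p0[1],y0+.2]],maxiter=80))
        if best is None or r.fun<best.fun: best=r
    return best.x,best.fun
E
python3 - <<'E'
from m import *
T=cam('top');S=cam('side')
print('grip',tri((T,[363,214.9]),(S,[257.8,279.4])))
mt=hsvmask(T,(4,150,90),(16,255,255),(340,195,385,235));ms=hsvmask(S,(4,150,60),(16,255,255),(240,260,285,310))
print(mt.sum(),ms.sum(),[np.argwhere(m).mean(0)[::-1] for m in(mt,ms)])
p=tri((T,[363,214.9]),(S,[257.8,279.4]))[0]
for F,M in(((T,S),(mt,ms)),((T,),(mt,)),((S,),(ms,))):
    x,c=fitbox(F,M,[p[0],p[1],None],48,80,12,28);print(np.round(x[:2],1),np.degrees(x[2]),c)
# yellow
for f,roi in((T,(215,185,240,225)),(S,(225,180,270,195))):
    m=hsvmask(f,(20,150,90),(32,255,255),roi);a=np.argwhere(m)[:,::-1];print(f['n'],m.sum(),a.min(0),a.max(0),atz(f,a.mean(0),41 if f is T else 38))
    pts=[]
    if f is T:
        for r in range(a[:,1].min()+3,a[:,1].max()-2): pts.append(atz(f,[a[a[:,1]==r,0].max()+.5,r],41)[:2])
        print(np.round(pts,1).tolist())
# slot line in top: dark column between bright in cols 240..290
g=cv2.cvtColor(T['frame'],cv2.COLOR_RGB2GRAY).astype(float)
L=[]
for c in range(235,291,5): 
    col=g[190:228,c]; L.append((c,col.astype(int).tolist()))
for l in L[::3]: print(l)
save(T,'c1.png',(140,175,400,245),3); save(S,'c2.png',(220,130,310,320),3)
E
```

```text
grip (array([ 538.95231888, -292.78707884,   68.92290647]), [np.float64(1.7116143619988342), np.float64(1.7116143619988302)])
36 185 [array([364.5       , 213.55555556]), array([258.54594595, 282.49189189])]
[ 541.6 -296.3] 18.16762981629275 108.08627450980393
[ 541.4 -299.1] 31.48999402691415 69.26666666666667
[ 541.6 -296.7] 17.83814671764525 32.705882352941174
top 88 [225 196] [229 216] [553.95706909  15.50329732  41.        ]
[[570.1, 10.2], [567.8, 10.2], [565.4, 10.1], [563.1, 10.0], [560.8, 10.0], [558.5, 9.9], [556.1, 9.9], [553.8, 9.8], [551.5, 9.8], [549.1, 9.7], [546.8, 9.6], [544.5, 9.6], [542.1, 11.9], [539.8, 11.8], [537.5, 11.7]]
side 76 [236 185] [255 190] [554.38669457  19.86720417  38.        ]
(235, [95, 92, 91, 90, 94, 107, 145, 166, 173, 173, 174, 176, 174, 152, 127, 104, 96, 93, 97, 122, 151, 170, 176, 178, 175, 174, 170, 148, 118, 110, 109, 103, 113, 125, 129, 125, 128, 128])
(250, [102, 93, 92, 91, 90, 91, 116, 151, 170, 175, 179, 175, 175, 172, 145, 114, 93, 85, 98, 115, 141, 158, 173, 177, 175, 171, 173, 165, 144, 115, 105, 105, 111, 123, 126, 130, 128, 132])
(265, [118, 104, 92, 91, 89, 89, 95, 120, 154, 170, 176, 174, 175, 176, 169, 141, 110, 96, 93, 103, 114, 138, 162, 175, 171, 173, 175, 174, 163, 144, 115, 101, 108, 111, 115, 126, 129, 131])
(280, [129, 144, 143, 128, 119, 125, 129, 133, 150, 163, 168, 175, 172, 177, 175, 165, 137, 103, 95, 95, 104, 121, 154, 169, 173, 175, 177, 175, 174, 160, 145, 138, 146, 147, 157, 168, 176, 175])
```

View pics/c1.png

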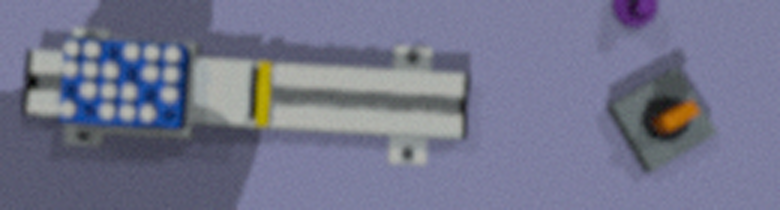

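```bash
python3 - <<'E'
from m import *
T=cam('top');S=cam('side')
for lo in((3,110,60),(3,130,80)):
    mt=hsvmask(T,lo,(20,255,255),(340,195,385,235));ms=hsvmask(S,lo,(20,255,255),(240,260,285,310))
    print(mt.sum(),ms.sum())
    for F,M in(((T,S),(mt,ms)),((T,),(mt,)),((S,),(ms,))):
        x,c=fitbox(F,M,[541,-296,None],48,80,12,28);print(np.round(x[:2],1),np.degrees(x[2]),c)
g=cv2.cvtColor(T['frame'],cv2.COLOR_RGB2GRAY).astype(float)
g=cv2.GaussianBlur(g,(5,1),0)
A=[];B=[];O=[];O2=[]
for c in range(234,289,2):
    col=g[:,c]; r0=int(round(206+(c-240)*.05)) 
    d=np.arange(r0-5,r0+7); i=d[np.argmin(col[d])]
    u=i
    while col[u]<138:u-=1
    v=i
    while col[v]<138:v+=1
    up=u+(col[u]-138)/(col[u]-col[u+1]); dn=v-(col[v]-138)/(col[v]-col[v-1])
    A.append(atz(T,[c,up],32));B.append(atz(T,[c,dn],32))
A=np.array(A);B=np.array(B)
for P in(A,B,(A+B)/2):
    k=np.polyfit(P[:,1],P[:,0],1);print('x=%.4f*y+%.2f'%tuple(k),'yaw',np.degrees(np.arctan(-k[0])),'res',np.std(P[:,0]-np.polyval(k,P[:,1])))
# block fit
for n,f in(('top',T),('side',S)):
    for d in env.trace(n,'parking')[:2]:
        m=d['pixels'];print(n,d['uv'],m.sum(),d['confidence'])
        if m.sum() and abs(d['uv'][0]-(360 if n=='top' else 258))<15:
            cv2.imwrite('pics/_m.png',m*255)
            x,c=fitbox((f,),(m|(mt if n=='top' else ms),),[541,-296,None],0,28,60,60);print(x[:2],np.degrees(x[2])%90,c)
# end of the rail and front edge
row=g[198:202].mean(0);print(row[284:302].astype(int)); row=g[213:216].mean(0);print(row[284:304].astype(int))
for c in(294,295,296):print(atz(T,[c,207],32))
print(T['frame'][206,218:238].tolist())
E
```

```text
105 195
[ 541. -297.] 27.03747426300687 58.57254901960784
[ 540.3 -297.9] 36.155353944739076 15.450980392156863
[ 541.5 -295.7] 25.88370833424303 31.509803921568626
87 185
[ 541.  -296.9] 26.712058294987948 67.2
[ 540.8 -298.6] 31.945708582620085 19.764705882352942
[ 541.4 -297.2] 20.62266800098375 38.64313725490196
x=0.0369*y+560.42 yaw -2.111494841402226 res 0.28695134686119633
x=0.0378*y+547.13 yaw -2.1645169447592485 res 0.444927988137075
x=0.0373*y+553.77 yaw -2.1379494515792414 res 0.2934810358386061
[156 153 152 151 150 150 149 149 145 136 120 105 103 114 125 129 130 129]
[169 168 167 166 165 164 164 162 153 132 106  96 105 116 122 124 127 128
 129 130]
[ 554.83257203 -140.57848741   32.        ]
[ 554.87506175 -142.91529597   32.        ]
[ 554.9175472  -145.25201281   32.        ]
[[173, 175, 172], [172, 174, 170], [171, 173, 169], [170, 175, 172], [154, 158, 157], [100, 103, 105], [57, 60, 50], [113, 101, 5], [164, 148, 8], [180, 165, 9], [178, 163, 4], [161, 148, 35], [126, 119, 76], [97, 97, 93], [90, 94, 95], [93, 95, 97], [88, 95, 93], [91, 94, 93], [93, 97, 96], [92, 94, 98]]
```

```bash

python3 -m handwheel '[{"gripper":50,"travel":[-0.011,-0.013,0.002],"twist":0},{"gripper":50,"travel":[-0.0223,-0.0262,0.0042],"twist":0},{"gripper":50,"travel":[-0.0223,-0.0262,0.0042],"twist":0},{"gripper":50,"travel":[-0.0223,-0.0262,0.0042],"twist":0},{"gripper":50,"travel":[-0.0223,-0.0262,0.0042],"twist":0}]'
python3 -m handwheel '[{"gripper":50,"travel":[-0.0223,-0.0262,0.0042],"twist":0},{"gripper":50,"travel":[-0.0223,-0.0262,0.0042],"twist":0},{"gripper":50,"travel":[-0.0223,-0.0262,0.0042],"twist":0},{"gripper":50,"travel":[-0.0223,-0.0262,0.0042],"twist":0},{"gripper":50,"travel":[-0.0223,-0.0262,0.0042],"twist":0}]'
python3 -m handwheel '[{"gripper":50,"travel":[-0.0223,-0.0262,0.0042],"twist":0},{"gripper":50,"travel":[-0.0223,-0.0262,0.0042],"twist":0},{"gripper":50,"travel":[-0.0223,-0.0262,0.0042],"twist":0},{"gripper":50,"travel":[-0.0223,-0.0262,0.0042],"twist":0},{"gripper":50,"travel":[-0.0223,-0.0262,0.0042],"twist":0}]'
python3 -m handwheel '[{"gripper":50,"travel":[-0.0223,-0.0262,0.0042],"twist":0},{"gripper":50,"travel":[-0.0223,-0.0262,0.0042],"twist":0},{"gripper":50,"travel":[-0.0223,-0.0262,0.0042],"twist":0},{"gripper":50,"travel":[-0.0223,-0.0262,0.0042],"twist":0},{"gripper":50,"travel":[-0.0223,-0.0262,0.0042],"twist":0}]'
```

```text
time_s: 1.92
ee_pos: [225.7, 408.8, 385.8]
ee_rot: [180.0, 0.0, 163.6]
force: [-0.1, -0.1, 0.2]
gripper_width: 60.4
time_s: 2.33
ee_pos: [295.5, 251.4, 365.0]
ee_rot: [180.0, 0.0, 163.6]
force: [1.2, 0.3, -0.1]
gripper_width: 45.3
time_s: 2.75
ee_pos: [365.5, 94.1, 344.1]
ee_rot: [180.0, 0.1, 163.6]
force: [0.8, -0.2, 0.1]
gripper_width: 46.0
time_s: 3.17
ee_pos: [435.5, -63.2, 322.9]
ee_rot: [180.0, 0.0, 163.5]
force: [0.9, -0.2, 0.9]
gripper_width: 45.9
```

```bash

python3 -m handwheel '[{"gripper":50,"travel":[-0.0223,-0.0262,0.0042],"twist":0},{"gripper":50,"travel":[-0.0223,-0.0262,0.0042],"twist":0},{"gripper":50,"travel":[-0.0223,-0.0262,0.0042],"twist":0},{"gripper":50,"travel":[-0.0223,-0.0262,0.0042],"twist":0},{"gripper":50,"travel":[-0.0223,-0.0262,0.0042],"twist":0.1}]'
python3 -m handwheel '[{"gripper":50,"travel":[0,0,0],"twist":0.116},{"gripper":50,"travel":[0,0,0],"twist":0.116},{"gripper":50,"travel":[0,0,0],"twist":0.116},{"gripper":50,"travel":[0,0,0],"twist":0.116},{"gripper":50,"travel":[0,0,0],"twist":0.116}]'
python3 -m handwheel '[{"gripper":50,"travel":[0,0,0],"twist":0.116},{"gripper":50,"travel":[0,0,0],"twist":0}]'
python3 - <<'E'
from m import *
T=cam('top');S=cam('side')
s=env.state();print(s['ee_pos'],s['ee_rot'],s['force'],s['time_s'])
for n in('top','side'):
    save(T if n=='top' else S,n+'2.png',(300,150,420,260) if n=='top' else (200,190,340,330),4)
ms=hsvmask(S,(3,120,60),(20,255,255),(240,260,285,310))
print(fitbox((S,),(ms,),[541,-296.5,.47],48,80,12,28))
E
```

```text
time_s: 3.58
ee_pos: [505.4, -220.4, 301.8]
ee_rot: [180.0, 0.0, 157.7]
force: [0.5, 1.2, 0.3]
gripper_width: 45.5
time_s: 4.0
ee_pos: [505.1, -218.8, 301.9]
ee_rot: [180.0, -0.0, 124.3]
force: [-0.2, 0.6, 0.7]
gripper_width: 45.6
time_s: 4.17
ee_pos: [505.1, -218.6, 301.9]
ee_rot: [180.0, 0.0, 117.8]
force: [-0.0, -0.2, 0.2]
gripper_width: 45.5
[ 505.03548949 -218.58371963  301.94344375] [1.79995665e+02 8.37696060e-04 1.18134281e+02] [ 0.53184192  0.0818208  -0.3653063 ] 4.2667
(array([ 5.42032879e+02, -2.95953804e+02,  4.70517261e-01]), np.float64(33.45882352941177))
```

View pics/side2.png

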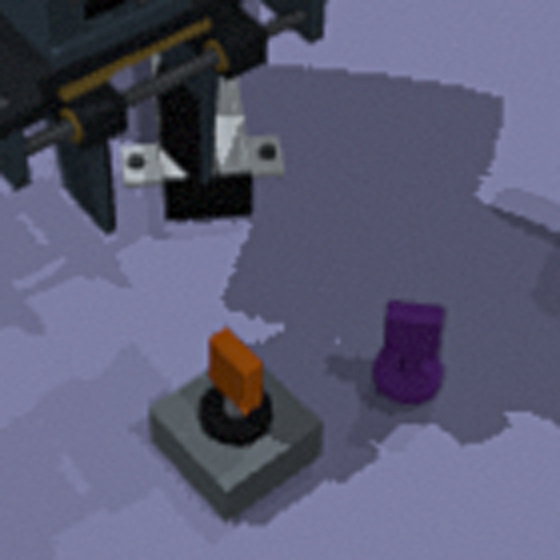

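The orange stud stands free in the block at about (258,283). The purple one is clear of it, and the fingers are yaw-aligned. Approaching.

```bash

python3 -m handwheel '[{"gripper":50,"travel":[-0.0286,-0.0016,0],"twist":0},{"gripper":50,"travel":[-0.0286,-0.0016,0],"twist":0},{"gripper":50,"travel":[-0.0286,-0.0016,0],"twist":0},{"gripper":50,"travel":[0,0,0],"twist":0},{"gripper":50,"travel":[0,0,0.012],"twist":0}]'
python3 -m handwheel '[{"gripper":50,"travel":[0,0,0.0125],"twist":0},{"gripper":50,"travel":[0,0,0.0125],"twist":0},{"gripper":50,"travel":[0,0,0.0125],"twist":0},{"gripper":50,"travel":[0,0,0.0125],"twist":0},{"gripper":50,"travel":[0,0,0],"twist":0}]'
python3 -m handwheel '[{"gripper":20,"travel":[0,0,0],"twist":0},{"gripper":10,"travel":[0,0,0],"twist":0},{"gripper":5,"travel":[0,0,0],"twist":0},{"gripper":5,"travel":[0,0,0],"twist":0},{"gripper":5,"travel":[0,0,0],"twist":0}]' 15
python3 - <<'E'
from m import *
S=cam('side');save(S,'side3.png',(200,190,340,330),4)
s=env.state();print(s['ee_pos'],s['ee_rot'],s['force'],s['time_s'],s['gripper_width'])
E
```

```text
time_s: 4.68
ee_pos: [542.0, -298.2, 291.6]
ee_rot: [179.8, 0.2, 118.0]
force: [0.2, -0.1, 0.5]
gripper_width: 45.3
time_s: 5.1
ee_pos: [540.0, -295.8, 237.4]
ee_rot: [-179.8, -0.3, 118.1]
force: [-0.9, 0.4, -1.1]
gripper_width: 45.3
time_s: 5.52
ee_pos: [541.1, -296.7, 240.6]
ee_rot: [180.0, 0.1, 118.0]
force: [0.1, 0.2, 0.2]
gripper_width: 15.1
[ 541.02919861 -296.66334141  240.50433359] [1.79971385e+02 4.25509537e-02 1.17970330e+02] [ 0.03363571 -0.2276742   1.30669137] 5.5667 11.571626384237323
```

View pics/side3.png

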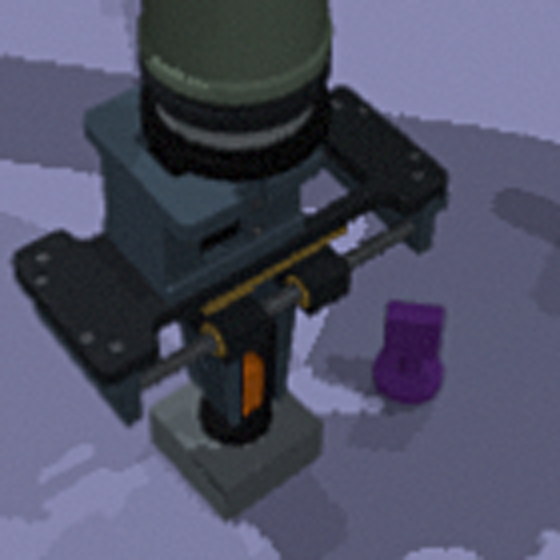

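The fingers are either side of the wing at about (262,285), with the collar still on the block. Gripping firmly and lifting.

```bash

python3 -m handwheel '[{"gripper":5,"travel":[0,0,0],"twist":0},{"gripper":5,"travel":[0,0,0],"twist":0},{"gripper":5,"travel":[0,0,-0.004],"twist":0},{"gripper":5,"travel":[0,0,-0.012],"twist":0},{"gripper":5,"travel":[0,0,-0.015],"twist":0}]' 40
python3 -m handwheel '[{"gripper":5,"travel":[0,0,-0.015],"twist":0},{"gripper":5,"travel":[0,0,-0.012],"twist":0},{"gripper":5,"travel":[0,0,0],"twist":0}]'
python3 - <<'E'
from m import *
s=env.state();print(s['ee_pos'],s['ee_rot'],s['force'],s['time_s'],s['gripper_width'])
y=np.radians(s['ee_rot'][2]);d=np.array([552.95,-22])-s['ee_pos'][:2]
print('tool dx,dy',d@[np.cos(y),np.sin(y)],d@[np.sin(y),-np.cos(y)],'twist',np.radians(s['ee_rot'][2]-87.86))
E
```

```text
time_s: 5.98
ee_pos: [540.5, -296.3, 269.9]
ee_rot: [-179.9, -0.2, 118.0]
force: [-0.5, -0.2, -1.4]
gripper_width: 11.5
time_s: 6.23
ee_pos: [541.5, -296.9, 300.4]
ee_rot: [179.9, 0.2, 118.0]
force: [1.1, -1.3, -0.4]
gripper_width: 11.4
[ 541.5327386  -296.91685658  300.42272752] [179.85099647   0.2265795  117.96197794] [ 1.10157706 -1.29288015 -0.38936909] 6.2333 11.3913202128338
tool dx,dy 237.46938394624163 138.98893328387385 twist 0.5253786263842886
```

```bash

python3 -m handwheel '[{"gripper":5,"travel":[0.0132,0.0077,0],"twist":0},{"gripper":5,"travel":[0.0264,0.0154,0],"twist":0},{"gripper":5,"travel":[0.0264,0.0154,0],"twist":0},{"gripper":5,"travel":[0.0264,0.0154,0],"twist":0},{"gripper":5,"travel":[0.0264,0.0154,0],"twist":0}]'
python3 -m handwheel '[{"gripper":5,"travel":[0.0264,0.0154,0],"twist":0},{"gripper":5,"travel":[0.0264,0.0154,0],"twist":0},{"gripper":5,"travel":[0.0264,0.0154,0],"twist":0},{"gripper":5,"travel":[0.0264,0.0154,0],"twist":0},{"gripper":5,"travel":[0.0132,0.0077,0],"twist":0}]'
python3 -m handwheel '[{"gripper":5,"travel":[0,0,0],"twist":0.105},{"gripper":5,"travel":[0,0,0],"twist":0.105},{"gripper":5,"travel":[0,0,0],"twist":0.105},{"gripper":5,"travel":[0,0,0],"twist":0.105},{"gripper":5,"travel":[0,0,0],"twist":0.105}]'
python3 -m handwheel '[{"gripper":5,"travel":[0,0,0],"twist":0},{"gripper":5,"travel":[0,0,0],"twist":0},{"gripper":5,"travel":[0,0,0],"twist":0}]'
python3 - <<'E'
from m import *
S=cam('side');T=cam('top');save(S,'side4.png',(190,100,310,240),4)
s=env.state();print(s['ee_pos'],s['ee_rot'],s['force'],s['torque'],s['time_s'],s['gripper_width'])
p=s['ee_pos']
print('expected head px',proj(S,[p[0],p[1],p[2]-172-4.5-43]))
for n in('side','top'):
  for t in('stud_head','stud_grip'): print(n,t,[(np.round(d['uv'],1),d['confidence']) for d in env.pinpoint(n,t)])
E
```

```text
time_s: 6.65
ee_pos: [545.7, -157.1, 296.6]
ee_rot: [-179.9, -0.1, 117.9]
force: [0.3, 1.0, -1.2]
gripper_width: 11.7
time_s: 7.07
ee_pos: [551.0, -18.1, 296.7]
ee_rot: [-179.9, -0.2, 118.1]
force: [-0.4, -0.7, -1.0]
gripper_width: 11.9
time_s: 7.48
ee_pos: [551.2, -20.8, 296.6]
ee_rot: [-179.8, -0.0, 87.6]
force: [-0.7, -0.8, -1.3]
gripper_width: 12.0
time_s: 7.73
ee_pos: [551.6, -21.4, 297.3]
ee_rot: [-179.9, -0.0, 88.0]
force: [0.4, -0.7, -1.1]
gripper_width: 11.7
[551.83025419 -21.62309013 297.62181684] [-1.79963269e+02 -9.29108286e-03  8.79594820e+01] [-0.930808    0.38997921 -1.25294482] [-0.05387187  0.10940409 -0.03098971] 7.8333 11.720860923896453
expected head px [246.37436041 185.05006947]
side stud_head [(array([297.6, 286. ]), 0.81), (array([243.2, 181.4]), 0.52), (array([245.5, 185.3]), 0.52)]
side stud_grip [(array([244.1, 168.8]), 0.65), (array([304.3, 270.8]), 0.6)]
top stud_head [(array([350.8, 177.8]), 0.47)]
top stud_grip [(array([316.4, 121.8]), 0.59), (array([352.9, 172.2]), 0.45)]
```

View pics/side4.png

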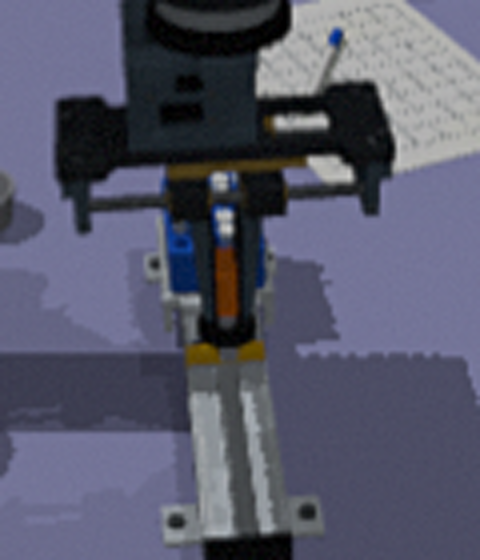

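The stud hangs upright above the slot. The collar is at about (246,183) and the slot runs from (248,193) to (251,227). Next: the lateral offset as the side camera sees it.

```bash
python3 - <<'E'
from m import *
S=cam('side');s=env.state();p=s['ee_pos'];print(p)
g=cv2.cvtColor(S['frame'],cv2.COLOR_RGB2GRAY).astype(float)
for r in range(196,228,6): print(r,g[r,236:264].astype(int).tolist())
P=[]
for r in range(196,230,2):
    c0=int(round(248.2+(r-192.5)*.095)); col=g[r-1:r+2].mean(0)
    d=np.arange(c0-3,c0+4); w=np.clip(140-col[c0-6:c0+7],0,None); c=(w*np.arange(c0-6,c0+7)).sum()/w.sum()
    P.append(atz(S,[c,r],32))
P=np.array(P);k=np.polyfit(P[:,1],P[:,0],1);print('side slot x=%.4f y+%.2f'%tuple(k),np.polyval(k,-22),np.std(P[:,0]-np.polyval(k,P[:,1])))
m=hsvmask(S,(3,120,50),(20,255,255),(235,150,260,190));a=np.argwhere(m)[:,::-1];print('orange',len(a),a.mean(0),a.min(0),a.max(0))
for r in range(a[:,1].min(),a[:,1].max()+1,3): print(r,a[a[:,1]==r,0].min(),a[a[:,1]==r,0].max())
print('exp wing front centre',proj(S,[p[0],p[1]-14,p[2]-176.5]),'px/mm',proj(S,[p[0]+10,p[1]-14,p[2]-176.5])-proj(S,[p[0],p[1]-14,p[2]-176.5]))
for z in(-43,-49): print('exp head front',proj(S,[p[0]+.5,p[1]-15,p[2]-176.5+z]))
for r in(186,188,190): print(r,S['frame'][r,236:258].sum(1).tolist())
E
```

```text
[551.99805233 -21.79771182 297.93290452]
196 [52, 85, 85, 82, 85, 85, 86, 84, 69, 72, 75, 74, 72, 65, 110, 107, 100, 99, 91, 110, 115, 89, 78, 79, 79, 78, 80, 79]
202 [56, 106, 156, 149, 147, 146, 145, 147, 158, 104, 76, 73, 72, 67, 72, 159, 166, 163, 115, 103, 104, 108, 87, 78, 80, 80, 79, 78]
208 [85, 84, 141, 151, 156, 148, 144, 145, 147, 133, 99, 76, 74, 71, 70, 95, 157, 166, 161, 115, 100, 100, 94, 83, 78, 78, 80, 79]
214 [93, 93, 105, 141, 158, 152, 145, 146, 147, 149, 105, 86, 74, 70, 71, 73, 120, 147, 153, 149, 100, 88, 91, 91, 82, 77, 80, 78]
220 [93, 94, 92, 116, 149, 154, 147, 144, 156, 159, 167, 103, 71, 70, 73, 71, 76, 142, 152, 152, 148, 98, 93, 96, 92, 80, 80, 80]
226 [120, 120, 118, 102, 161, 146, 161, 149, 148, 157, 160, 144, 97, 73, 72, 73, 68, 75, 145, 154, 152, 147, 101, 88, 101, 96, 107, 111]
side slot x=0.0580 y+557.27 555.9954703354697 0.7386652677289741
orange 90 [246.88888889 170.86666667] [244 162] [255 189]
162 244 247
165 244 248
168 244 248
171 245 249
174 245 249
177 245 249Traceback (most recent call last):
  File "<stdin>", line 12, in <module>
    return umr_minimum(a, axis, None, out, keepdims, initial, where)
ValueError: zero-size array to reduction operation minimum which has no identity
```

```bash
python3 - <<'E'
from m import *
S=cam('side');s=env.state();p=s['ee_pos'];print(p,s['time_s'])
g=cv2.cvtColor(S['frame'],cv2.COLOR_RGB2GRAY).astype(float);C=[]
for r in range(202,230):
    c0=int(round(247.6+(r-202)*.123)); col=g[r]
    u=c0
    while col[u]<115:u-=1
    v=c0
    while col[v]<115:v+=1
    C.append((r,u+(col[u]-115)/(col[u]-col[u+1]),v-(col[v]-115)/(col[v]-col[v-1])))
C=np.array(C);L=np.array([atz(S,[c[1],c[0]],32) for c in C]);R=np.array([atz(S,[c[2],c[0]],32) for c in C])
for P in(L,R,(L+R)/2): k=np.polyfit(P[:,1],P[:,0],1);print('x=%.4f y+%.2f'%tuple(k),np.polyval(k,-22),np.polyval(k,-70),np.std(P[:,0]-np.polyval(k,P[:,1])))
f=S['frame'].astype(int);o=(f[:,:,0]-f[:,:,2]).astype(float)
for r in range(163,179,3):
    w=np.clip(o[r,240:253]-15,0,None);print(r,(w*np.arange(240,253)).sum()/w.sum(),w.astype(int).tolist())
for z in(10,0,-10): print('exp wing front',proj(S,[p[0]+.5,p[1]-14,p[2]-176.5+z]))
print('px/mm',(proj(S,[p[0]+10,p[1],120])-proj(S,[p[0],p[1],120]))/10)
E
```

```text
[552.01447545 -21.79351872 297.94480082] 8.1333
x=0.0377 y+546.74 545.9117601920182 544.1041809887697 0.5524392594457298
x=0.0375 y+560.54 559.7166595772173 557.9179570639308 0.3720479034546828
x=0.0376 y+553.64 552.8151188809687 551.0112832124578 0.37970908225155237
163 246.03355704697987 [0, 0, 0, 0, 43, 71, 70, 66, 43, 5, 0, 0, 0]
166 246.32218844984803 [0, 0, 0, 0, 42, 68, 68, 63, 69, 19, 0, 0, 0]
169 246.5 [0, 0, 0, 0, 34, 75, 74, 77, 79, 31, 0, 0, 0]
172 246.59718309859156 [0, 0, 0, 0, 23, 74, 74, 74, 72, 38, 0, 0, 0]
175 246.74643874643874 [0, 0, 0, 0, 14, 72, 69, 74, 78, 44, 0, 0, 0]
178 246.58007117437722 [0, 0, 0, 0, 9, 65, 68, 58, 55, 26, 0, 0, 0]
exp wing front [246.87255201 170.58298375]
exp wing front [246.96907867 174.09375047]
exp wing front [247.06430111 177.55434347]
px/mm [ 0.42729537 -0.03807855]
```

```bash

python3 -m handwheel '[{"gripper":5,"travel":[0,0.0009,0.006],"twist":0},{"gripper":5,"travel":[0,0,0.01],"twist":0},{"gripper":5,"travel":[0,0,0.01],"twist":0},{"gripper":5,"travel":[0,0,0.006],"twist":0},{"gripper":5,"travel":[0,0,0.003],"twist":0}]'
python3 -m handwheel '[{"gripper":5,"travel":[0,0,0],"twist":0},{"gripper":5,"travel":[0,0,0.001],"twist":0},{"gripper":5,"travel":[0,0,0.001],"twist":0},{"gripper":5,"travel":[0,0,0.001],"twist":0},{"gripper":5,"travel":[0,0,0.001],"twist":0}]'
python3 -m handwheel '[{"gripper":5,"travel":[0,0,0.001],"twist":0},{"gripper":5,"travel":[0,0,0.001],"twist":0},{"gripper":5,"travel":[0,0,0],"twist":0}]'
python3 - <<'E'
from m import *
S=cam('side');save(S,'side5.png',(190,100,310,240),4)
s=env.state();print(s['ee_pos'],s['ee_rot'],s['force'],s['torque'],s['time_s'])
E
```

```text
time_s: 8.55
ee_pos: [552.4, -21.8, 261.1]
ee_rot: [-179.8, -0.0, 87.9]
force: [0.4, 0.1, -0.7]
gripper_width: 11.5
time_s: 8.97
ee_pos: [553.0, -21.8, 259.2]
ee_rot: [180.0, -0.0, 87.9]
force: [0.7, 0.5, -0.9]
gripper_width: 11.4
time_s: 9.22
ee_pos: [552.8, -21.8, 256.8]
ee_rot: [-180.0, -0.0, 87.9]
force: [0.1, -0.3, -0.9]
gripper_width: 11.5
[552.86348698 -21.79163362 256.91473031] [-1.79998623e+02 -6.73970887e-03  8.78787847e+01] [-0.1370845  -0.37155209 -1.53841431] [-0.07077699  0.06951912 -0.01321449] 9.2667
```

View pics/side5.png

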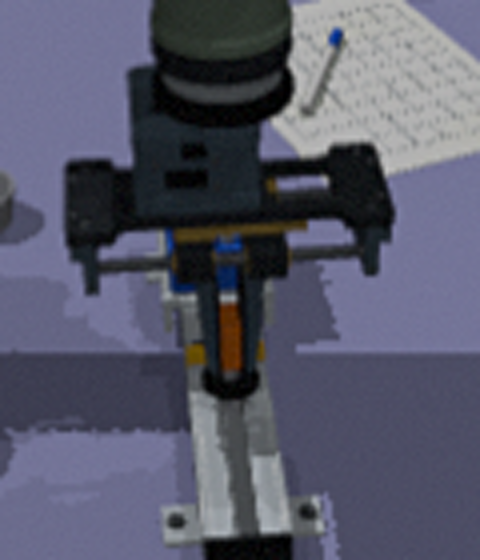

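The collar at about (247.5,196) is centred over the slot and the foot is entering with no contact force. Lowering on.

```bash

python3 -m handwheel '[{"gripper":5,"travel":[0,0,0.001],"twist":0},{"gripper":5,"travel":[0,0,0.001],"twist":0},{"gripper":5,"travel":[0,0,0.001],"twist":0},{"gripper":5,"travel":[0,0,0.0],"twist":0}]'
python3 -m handwheel '[{"gripper":5,"travel":[0,0,0.001],"twist":0},{"gripper":5,"travel":[0,0,0.001],"twist":0},{"gripper":5,"travel":[0,0,0.001],"twist":0},{"gripper":5,"travel":[0,0,0.001],"twist":0},{"gripper":5,"travel":[0,0,0],"twist":0}]'
python3 -m handwheel '[{"gripper":5,"travel":[0,0,0.001],"twist":0},{"gripper":5,"travel":[0,0,0.001],"twist":0},{"gripper":5,"travel":[0,0,0.001],"twist":0},{"gripper":5,"travel":[0,0,0],"twist":0}]'
python3 -c "
from workcell import env
s=env.state();print(s['ee_pos'],s['force'],s['torque'])"
```

```text
time_s: 9.6
ee_pos: [552.8, -21.8, 253.7]
ee_rot: [-180.0, -0.0, 87.9]
force: [1.1, -0.5, -0.9]
gripper_width: 11.2
time_s: 10.02
ee_pos: [552.8, -21.8, 249.7]
ee_rot: [-180.0, -0.0, 87.9]
force: [-0.5, -0.1, -1.0]
gripper_width: 12.0
time_s: 10.35
ee_pos: [552.8, -21.8, 246.7]
ee_rot: [-180.0, -0.0, 87.9]
force: [0.5, 0.0, -1.3]
gripper_width: 11.6
[552.8139789  -21.80075067 246.70468545] [ 0.51343179  0.04359804 -1.33764775] [-0.04791503  0.08130285  0.01022482]
```

```bash

python3 -m handwheel '[{"gripper":5,"travel":[0,0,0.001],"twist":0},{"gripper":5,"travel":[0,0,0],"twist":0}]' | grep -E 'pos|force'
python3 -m handwheel '[{"gripper":5,"travel":[0,0,0.001],"twist":0},{"gripper":5,"travel":[0,0,0],"twist":0}]'| grep -E 'pos|force'
python3 -m handwheel '[{"gripper":5,"travel":[0,0,0.0005],"twist":0},{"gripper":5,"travel":[0,0,0],"twist":0}]'| grep -E 'pos|force'
python3 -m handwheel '[{"gripper":5,"travel":[0,0,0.0005],"twist":0},{"gripper":5,"travel":[0,0,0],"twist":0}]'| grep -E 'pos|force'
```

```text
ee_pos: [552.9, -21.8, 245.8]
force: [-0.3, 0.2, -1.8]
ee_pos: [552.8, -21.8, 244.8]
force: [0.3, 0.6, -1.8]
ee_pos: [553.0, -21.8, 244.5]
force: [-0.6, -0.8, -0.2]
ee_pos: [552.9, -21.8, 244.3]
force: [-0.7, 0.0, 2.0]
```

```bash

python3 -m handwheel '[{"gripper":5,"travel":[0,0,-0.0007],"twist":0},{"gripper":5,"travel":[0.002,0,0],"twist":0},{"gripper":5,"travel":[0.002,0,0],"twist":0},{"gripper":5,"travel":[0.002,0,0],"twist":0},{"gripper":5,"travel":[0.002,0,0],"twist":0}]' | grep -E 'pos|force'
python3 -m handwheel '[{"gripper":5,"travel":[0.001,0,0],"twist":0},{"gripper":5,"travel":[0.001,0,0],"twist":0},{"gripper":5,"travel":[0.001,0,0],"twist":0}]'| grep -E 'pos|force'
python3 -m handwheel '[{"gripper":5,"travel":[0.001,0,0],"twist":0},{"gripper":5,"travel":[0.001,0,0],"twist":0},{"gripper":5,"travel":[0.001,0,0],"twist":0}]'| grep -E 'pos|force'
python3 -m handwheel '[{"gripper":5,"travel":[0.001,0,0],"twist":0},{"gripper":5,"travel":[0.001,0,0],"twist":0},{"gripper":5,"travel":[0.001,0,0],"twist":0}]'| grep -E 'pos|force'
```

```text
ee_pos: [553.2, -13.6, 244.5]
force: [0.1, -0.1, -0.9]
ee_pos: [553.3, -10.6, 244.5]
force: [-0.1, -0.2, -0.9]
ee_pos: [553.4, -7.7, 244.6]
force: [0.2, 0.2, -1.0]
ee_pos: [553.5, -5.0, 244.6]
force: [-0.1, -2.0, -1.3]
```

```bash

for i in 1; do :; done
python3 -m handwheel '[{"gripper":5,"travel":[0.0015,0,0],"twist":0},{"gripper":5,"travel":[0.0015,0,0],"twist":0},{"gripper":5,"travel":[0.0015,0,0],"twist":0},{"gripper":5,"travel":[0.0015,0,0],"twist":0},{"gripper":5,"travel":[0.0015,0,0],"twist":0}]' | grep -E 'pos|force'
python3 -m handwheel '[{"gripper":5,"travel":[0.0015,0,0],"twist":0},{"gripper":5,"travel":[0.0015,0,0],"twist":0},{"gripper":5,"travel":[0.0015,0,0],"twist":0},{"gripper":5,"travel":[0.0015,0,0],"twist":0},{"gripper":5,"travel":[0.0015,0,0],"twist":0}]' | grep -E 'pos|force'
python3 -m handwheel '[{"gripper":5,"travel":[0.001,0,0],"twist":0},{"gripper":5,"travel":[0.001,0,0],"twist":0},{"gripper":5,"travel":[0.001,0,0],"twist":0}]'| grep -E 'pos|force'
```

```text
ee_pos: [553.8, 2.8, 244.6]
force: [-0.3, -2.4, -0.7]
ee_pos: [554.1, 10.4, 244.6]
force: [0.4, -3.1, -1.2]
ee_pos: [554.2, 13.3, 244.6]
force: [0.0, -1.6, -1.7]
```

```bash

python3 -m handwheel '[{"gripper":5,"travel":[0.001,0,0],"twist":0},{"gripper":5,"travel":[0.001,0,0],"twist":0}]'| grep -E 'pos|force'
python3 -m handwheel '[{"gripper":5,"travel":[0.001,0,0],"twist":0},{"gripper":5,"travel":[0.001,0,0],"twist":0}]'| grep -E 'pos|force'
```

```text
ee_pos: [554.3, 15.3, 244.6]
force: [0.1, -2.4, -1.6]
ee_pos: [554.3, 17.3, 244.6]
force: [0.1, -1.0, -1.4]
```

```bash
cat > ok.py <<'E'
from workcell import env
import sys
s=env.state();f=s['force'];print([round(x,1) for x in s['ee_pos']],[round(x,1) for x in f],s['time_s']);sys.exit(f[1]<-5.5)
E
python3 -m handwheel '[{"gripper":5,"travel":[0.001,0,0],"twist":0},{"gripper":5,"travel":[0.001,0,0],"twist":0}]'>/dev/null; python3 ok.py &&
python3 -m handwheel '[{"gripper":5,"travel":[0.001,0,0],"twist":0},{"gripper":5,"travel":[0.001,0,0],"twist":0}]'>/dev/null; python3 ok.py &&
python3 -m handwheel '[{"gripper":5,"travel":[0.001,0,0],"twist":0},{"gripper":5,"travel":[0.001,0,0],"twist":0}]'>/dev/null; python3 ok.py &&
python3 -m handwheel '[{"gripper":5,"travel":[0.001,0,0],"twist":0},{"gripper":5,"travel":[0.001,0,0],"twist":0}]'>/dev/null; python3 ok.py &&
python3 -m handwheel '[{"gripper":5,"travel":[0.001,0,0],"twist":0},{"gripper":5,"travel":[0.001,0,0],"twist":0}]'>/dev/null; python3 ok.py &&
python3 -m handwheel '[{"gripper":5,"travel":[0.001,0,0],"twist":0},{"gripper":5,"travel":[0.001,0,0],"twist":0}]'>/dev/null; python3 ok.py
```

```text
[np.float64(554.4), np.float64(19.3), np.float64(244.6)] [np.float64(-0.1), np.float64(-1.4), np.float64(-1.7)] 13.7667
[np.float64(554.4), np.float64(19.3), np.float64(244.6)] [np.float64(-0.1), np.float64(-1.4), np.float64(-1.7)] 13.7667
[np.float64(554.4), np.float64(19.3), np.float64(244.6)] [np.float64(-0.1), np.float64(-1.4), np.float64(-1.7)] 13.7667
[np.float64(554.4), np.float64(19.3), np.float64(244.6)] [np.float64(-0.1), np.float64(-1.4), np.float64(-1.7)] 13.7667
[np.float64(554.4), np.float64(19.3), np.float64(244.6)] [np.float64(-0.1), np.float64(-1.4), np.float64(-1.7)] 13.7667
[np.float64(554.4), np.float64(19.3), np.float64(244.6)] [np.float64(-0.1), np.float64(-1.4), np.float64(-1.7)] 13.7667False
False
False
False
False
False
```

```bash
cat > ok.py <<'E'
from workcell import env
import sys
s=env.state();f=s['force'];print([round(float(x),1) for x in s['ee_pos']],[round(float(x),1) for x in f],s['time_s']);sys.exit(int(f[1]<-5.5))
E
python3 -m handwheel '[{"gripper":5,"travel":[0.001,0,0],"twist":0},{"gripper":5,"travel":[0.001,0,0],"twist":0}]'>/dev/null; python3 ok.py &&
python3 -m handwheel '[{"gripper":5,"travel":[0.001,0,0],"twist":0},{"gripper":5,"travel":[0.001,0,0],"twist":0}]'>/dev/null; python3 ok.py &&
python3 -m handwheel '[{"gripper":5,"travel":[0.001,0,0],"twist":0},{"gripper":5,"travel":[0.001,0,0],"twist":0}]'>/dev/null; python3 ok.py &&
python3 -m handwheel '[{"gripper":5,"travel":[0.001,0,0],"twist":0},{"gripper":5,"travel":[0.001,0,0],"twist":0}]'>/dev/null; python3 ok.py &&
python3 -m handwheel '[{"gripper":5,"travel":[0.001,0,0],"twist":0},{"gripper":5,"travel":[0.001,0,0],"twist":0}]'>/dev/null; python3 ok.py &&
python3 -m handwheel '[{"gripper":5,"travel":[0.001,0,0],"twist":0},{"gripper":5,"travel":[0.001,0,0],"twist":0}]'>/dev/null; python3 ok.py
```

```text
[554.5, 21.3, 244.6] [-0.9, -1.6, -1.7] 13.9333
[554.6, 23.3, 244.6] [0.3, -2.0, -1.4] 14.1
[554.6, 25.3, 244.7] [0.7, -2.8, -1.6] 14.2667
[554.7, 27.3, 244.6] [-0.3, -2.2, -2.0] 14.4333
[554.8, 29.3, 244.6] [-0.1, -1.1, -1.9] 14.6
[554.9, 31.3, 244.6] [-0.5, -2.5, -1.8] 14.7667
```

```bash

python3 -m handwheel '[{"gripper":5,"travel":[0.001,0,0],"twist":0},{"gripper":5,"travel":[0.001,0,0],"twist":0}]'>/dev/null; python3 ok.py &&
python3 -m handwheel '[{"gripper":5,"travel":[0.001,0,0],"twist":0},{"gripper":5,"travel":[0.001,0,0],"twist":0}]'>/dev/null; python3 ok.py &&
python3 -m handwheel '[{"gripper":5,"travel":[0.001,0,0],"twist":0},{"gripper":5,"travel":[0.001,0,0],"twist":0}]'>/dev/null; python3 ok.py &&
python3 -m handwheel '[{"gripper":5,"travel":[0.001,0,0],"twist":0},{"gripper":5,"travel":[0.001,0,0],"twist":0}]'>/dev/null; python3 ok.py &&
python3 -m handwheel '[{"gripper":5,"travel":[0.001,0,0],"twist":0},{"gripper":5,"travel":[0.001,0,0],"twist":0}]'>/dev/null; python3 ok.py &&
python3 -m handwheel '[{"gripper":5,"travel":[0.001,0,0],"twist":0},{"gripper":5,"travel":[0.001,0,0],"twist":0}]'>/dev/null; python3 ok.py
```

```text
[555.0, 33.2, 244.7] [-0.3, -2.7, -1.2] 14.9333
[555.0, 34.8, 244.6] [-0.4, -7.3, -1.4] 15.1
[555.0, 34.8, 244.6] [-0.4, -7.3, -1.4] 15.1
[555.0, 34.8, 244.6] [-0.4, -7.3, -1.4] 15.1
[555.0, 34.8, 244.6] [-0.4, -7.3, -1.4] 15.1
[555.0, 34.8, 244.6] [-0.4, -7.3, -1.4] 15.1
```

```bash

python3 -m handwheel '[{"gripper":5,"travel":[0.0006,0,0],"twist":0},{"gripper":5,"travel":[0.0006,0,0],"twist":0},{"gripper":5,"travel":[0,0,0],"twist":0}]'>/dev/null; python3 ok.py
python3 -c "
from workcell import env
print(env.state()['ee_rot'],env.state()['torque'],env.state()['gripper_width'])"
```

```text
[555.0, 35.5, 244.7] [-0.1, -7.3, -1.2] 15.35
[-1.79997680e+02  1.52232011e-01  8.79528012e+01] [-1.673759    0.05746692  0.05156858] 11.492731354791394
```

```bash

python3 -m handwheel '[{"gripper":5,"travel":[0.0008,0,0],"twist":0},{"gripper":5,"travel":[0,0,0],"twist":0}]'>/dev/null; python3 ok.py
python3 -m handwheel '[{"gripper":5,"travel":[0.0006,0,0],"twist":0},{"gripper":5,"travel":[0,0,0],"twist":0}]'>/dev/null; python3 ok.py
```

```text
[555.1, 36.1, 244.7] [-0.6, -9.5, -0.8] 15.5167
[555.1, 36.5, 244.7] [-0.8, -9.2, -0.7] 15.6833
```

```bash

python3 -m handwheel '[{"gripper":5,"travel":[0.0007,0,0.001],"twist":0},{"gripper":5,"travel":[0,0,0.001],"twist":0},{"gripper":5,"travel":[0,0,0],"twist":0}]' 55 >/dev/null; python3 ok.py
python3 -m handwheel '[{"gripper":5,"travel":[0,0,0.001],"twist":0},{"gripper":5,"travel":[0,0,0.001],"twist":0},{"gripper":5,"travel":[0,0,0.0008],"twist":0},{"gripper":5,"travel":[0,0,0],"twist":0}]'>/dev/null; python3 ok.py;python3 -c "
from workcell import env
print(env.state()['ee_rot'],env.state()['torque'],env.state()['gripper_width'])"
```

```text
[555.1, 37.0, 243.2] [-1.7, -10.1, 4.3] 15.9333
[555.1, 37.0, 241.0] [-2.3, -10.5, 6.9] 16.2667
[179.96927193   0.22140105  87.97585428] [-2.16672313e+00  5.14750660e-01  7.80007299e-04] 11.71060180407008
```

```bash

python3 -m handwheel '[{"gripper":5,"travel":[0,0,0.0007],"twist":0},{"gripper":5,"travel":[0,0,0.0006],"twist":0},{"gripper":5,"travel":[0,0,0],"twist":0},{"gripper":5,"travel":[0,0,0],"twist":0}]'>/dev/null; python3 ok.py
python3 -c "
from workcell import env
print(env.state()['ee_rot'],env.state()['qpos'])"
```

```text
[555.1, 37.0, 240.1] [-3.0, -10.6, 8.5] 16.6
[179.963194     0.22057418  87.97722605] [  2.68308882  25.51652483 104.88204981  -0.29270516  49.58320833
   4.89553009]
```

```bash
cat > st.py <<'E'
from workcell import env
import numpy as np
s=env.state();print(np.round(s['ee_pos'],1),np.round(s['ee_rot'],1),np.round(s['force'],1),np.round(s['torque'],2),round(s['gripper_width'],1),s['time_s'])
E
python3 -m handwheel '[{"gripper":5,"travel":[0,0,0],"twist":0.07},{"gripper":5,"travel":[0,0,0],"twist":0.07},{"gripper":5,"travel":[0,0,0],"twist":0.07},{"gripper":5,"travel":[0,0,0],"twist":0.07}]'>/dev/null; python3 st.py
```

```text
[554.1  37.  239.7] [-179.9    0.3   71.8] [ -6.6 -10.7   8.9] [-2.1   1.11  0.17] 11.7 16.9333
```

```bash

python3 -m handwheel '[{"gripper":5,"travel":[0,0,0],"twist":0.07},{"gripper":5,"travel":[0,0,0],"twist":0.07},{"gripper":5,"travel":[0,0,0],"twist":0.07},{"gripper":5,"travel":[0,0,0],"twist":0.07}]'>/dev/null; python3 st.py
```

```text
[553.8  37.1 239.6] [-179.9    0.3   55.7] [ -6.5 -10.1   9.4] [-2.11  1.31  0.18] 11.6 17.2667
```

Forces are steady and look like friction, and the head turns freely below the lips. Finishing the quarter turn.

```bash

python3 -m handwheel '[{"gripper":5,"travel":[0,0,0],"twist":0.08},{"gripper":5,"travel":[0,0,0],"twist":0.08},{"gripper":5,"travel":[0,0,0],"twist":0.08},{"gripper":5,"travel":[0,0,0],"twist":0.08},{"gripper":5,"travel":[0,0,0],"twist":0.08}]'>/dev/null; python3 st.py
python3 -m handwheel '[{"gripper":5,"travel":[0,0,0],"twist":0.08},{"gripper":5,"travel":[0,0,0],"twist":0.08},{"gripper":5,"travel":[0,0,0],"twist":0.08},{"gripper":5,"travel":[0,0,0],"twist":0.08},{"gripper":5,"travel":[0,0,0],"twist":0.08}]'>/dev/null; python3 st.py
```

```text
[553.7  37.1 239.5] [180.    0.3  32.8] [ -6.7 -10.5   9.5] [-2.08  1.32  0.22] 12.2 17.6833
[553.7  37.1 239.5] [179.8   0.3   9.9] [-6.7 -9.7 10.2] [-2.    1.35  0.21] 11.8 18.1
```

```bash

python3 -m handwheel '[{"gripper":5,"travel":[0,0,0],"twist":0.07},{"gripper":5,"travel":[0,0,0],"twist":0.07},{"gripper":5,"travel":[0,0,0],"twist":0.07},{"gripper":5,"travel":[0,0,0],"twist":0}]'>/dev/null; python3 st.py
python3 - <<'E'
from m import *
S=cam('side');save(S,'side6.png',(200,110,300,210),5)
E
```

```text
[553.8  37.  239.6] [179.8   0.2  -2.1] [ -5.8 -10.5   9.3] [-2.04  1.34 -0.  ] 11.7 18.4333
```

View pics/side6.png

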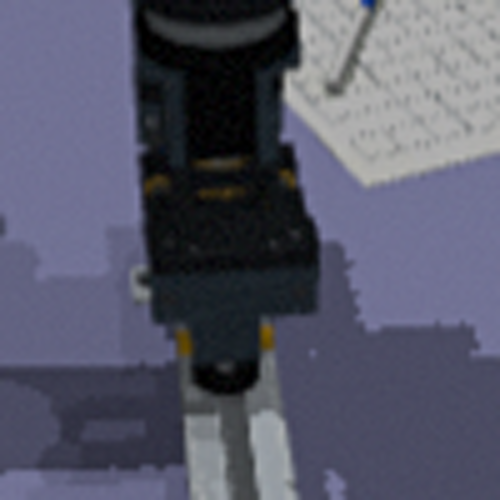

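The wing and gripper are turned across, the collar at about (245,185) is against the yellow nose, and yaw is −2.1°, so the head lies across the slot. Easing the stud up until the head is under the lips, then opening.

```bash

python3 -m handwheel '[{"gripper":5,"travel":[0.0003,0,-0.0007],"twist":0},{"gripper":5,"travel":[0.0003,0,-0.0007],"twist":0},{"gripper":5,"travel":[0,0,-0.0006],"twist":0},{"gripper":5,"travel":[0,0,0],"twist":0}]'>/dev/null; python3 st.py
python3 -m handwheel '[{"gripper":5,"travel":[0,0,-0.0005],"twist":0},{"gripper":5,"travel":[0,0,0],"twist":0}]'>/dev/null; python3 st.py
```

```text
[554.2  37.  241.2] [179.8   0.3  -2. ] [-6.3 -9.6  7.7] [-2.04  1.35  0.09] 11.7 18.8167
[554.2  37.  241.4] [179.8   0.3  -2. ] [ -5.7 -10.3   6.7] [-2.04  1.29  0.06] 11.6 18.9833
```

```bash

python3 -m handwheel '[{"gripper":5,"travel":[0,0,-0.0005],"twist":0},{"gripper":5,"travel":[0,0,0],"twist":0}]'>/dev/null; python3 st.py
python3 -m handwheel '[{"gripper":5,"travel":[0,0,-0.0006],"twist":0},{"gripper":5,"travel":[0,0,0],"twist":0}]'>/dev/null; python3 st.py
```

```text
[554.2  37.  241.4] [179.8   0.3  -2. ] [ -4.  -10.    3.1] [-2.04  1.04  0.02] 11.8 19.15
[554.2  37.  241.5] [179.8   0.3  -2. ] [-3.8 -9.3 -0.6] [-1.96  0.81  0.05] 11.8 19.3167
```

```bash

python3 -m handwheel '[{"gripper":45,"travel":[0,0,0],"twist":0},{"gripper":45,"travel":[0,0,0],"twist":0},{"gripper":45,"travel":[0,0,0],"twist":0},{"gripper":45,"travel":[0,0,0],"twist":0},{"gripper":45,"travel":[0,0,0],"twist":0}]'>/dev/null; python3 st.py
python3 - <<'E'
from m import *
S=cam('side');save(S,'side7.png',(200,110,300,210),5)
E
```

```text
[556.   38.8 242.4] [-1.8e+02 -1.0e-01 -2.1e+00] [-0.5 -0.  -0. ] [-0.03  0.15 -0.01] 40.5 19.7333
```

```bash

python3 -m handwheel '[{"gripper":45,"travel":[0,0,-0.006],"twist":0},{"gripper":45,"travel":[0,0,-0.012],"twist":0},{"gripper":45,"travel":[0,0,-0.02],"twist":0},{"gripper":45,"travel":[0,0,-0.025],"twist":0},{"gripper":45,"travel":[0,0,-0.03],"twist":0}]'>/dev/null; python3 st.py
python3 -m handwheel '[{"gripper":45,"travel":[-0.03,0,-0.02],"twist":0},{"gripper":45,"travel":[-0.04,0,0],"twist":0},{"gripper":45,"travel":[-0.04,0,0],"twist":0},{"gripper":45,"travel":[-0.04,0,0],"twist":0},{"gripper":45,"travel":[-0.03,0,0],"twist":0}]'>/dev/null; python3 st.py
python3 - <<'E'
from m import *
S=cam('side');T=cam('top');save(S,'side8.png',(200,100,350,250),4);save(T,'top8.png',(130,150,290,250),4)
a=cv2.imread('pics/side8.png');b=cv2.imread('pics/top8.png');b=cv2.resize(b,(600,375));cv2.imwrite('pics/f.png',cv2.resize(np.vstack([a,b]),None,fx=.61,fy=.61))
E
```

```text
[555.3  38.6 335.4] [-180.     0.2   -2.1] [ 0.6  0.2 -0.1] [-0.03  0.13 -0.03] 40.9 20.2
[372.6  45.  355.3] [-1.8e+02  1.0e-01 -2.1e+00] [0.5 0.1 0.3] [-0.07  0.16 -0.03] 41.1 20.6167
```

View pics/f.png

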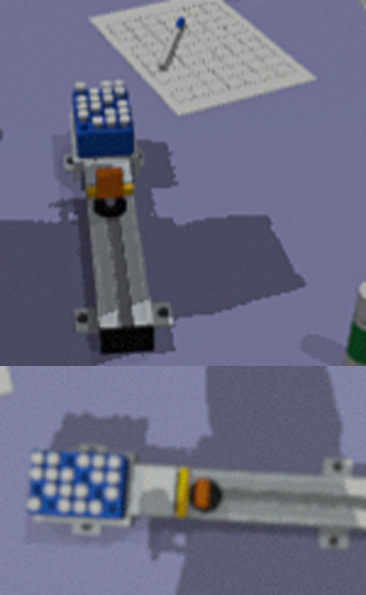

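Side: the stud stands upright on the rail, wing across, collar at the yellow nose. Top: the nose and collar are adjacent. I'll measure the gap and yaw numerically.

```bash
python3 - <<'E'
from m import *
T=cam('top');S=cam('side')
lo=(3,120,70)
ot=hsvmask(T,lo,(19,255,255),(205,195,230,220));os=hsvmask(S,lo,(19,255,255),(235,160,260,195))
print(ot.sum(),os.sum())
for F,M in(((T,S),(ot,os)),((T,),(ot,)),((S,),(os,))):
    x,c=fitbox(F,M,[555,36.5,np.radians(88)],49,81,12,28);print('wing',np.round(x[:2],1),np.degrees(x[2]),c)
f=T['frame'].astype(int)
for r in(203,205,207,209): print(r,[tuple(v) for v in f[r,206:224].tolist()])
Y=np.clip(f[:,:,0]-f[:,:,2]-30,0,None)
for r in range(196,216,2): print(r,Y[r,200:222].tolist())
for z in(33,41): print('face if y=54.5',z,proj(T,[555.5,54.5,z]))
for z in(38,): print('collar front/back, stud 36.5',proj(T,[555,54.5,z]),proj(T,[555,18.5,z]))
E
```

```text
79 126
wing [553.4  34.3] 88.25433819231833 45.91372549019608
wing [553.2  34.2] 91.26931814317749 13.823529411764707
wing [554.4  38.6] 85.65932118738012 25.517647058823528
203 [(128, 134, 131), (122, 116, 80), (161, 144, 0), (176, 157, 7), (166, 137, 9), (144, 117, 6), (106, 87, 18), (63, 55, 36), (47, 33, 32), (92, 53, 22), (141, 75, 14), (151, 85, 8), (152, 84, 9), (147, 80, 9), (129, 69, 10), (92, 50, 12), (49, 29, 23), (34, 30, 30)]
205 [(124, 127, 128), (123, 117, 71), (168, 149, 0), (177, 156, 8), (159, 132, 10), (139, 109, 9), (88, 73, 13), (38, 32, 30), (45, 24, 20), (97, 57, 15), (141, 78, 8), (156, 83, 9), (152, 80, 9), (145, 72, 9), (126, 70, 12), (89, 48, 20), (42, 22, 16), (7, 18, 18)]
207 [(107, 110, 106), (116, 106, 51), (156, 136, 1), (165, 138, 9), (155, 118, 10), (133, 107, 8), (90, 69, 16), (37, 35, 30), (55, 37, 31), (105, 55, 13), (143, 77, 15), (155, 88, 9), (152, 83, 10), (143, 76, 10), (118, 67, 10), (74, 32, 8), (43, 32, 25), (19, 22, 24)]
209 [(81, 83, 80), (97, 78, 25), (142, 112, 4), (157, 125, 9), (154, 123, 7), (131, 106, 17), (92, 77, 46), (56, 53, 52
[... 472 characters left out ...]
 56]
204 [0, 0, 0, 0, 0, 0, 0, 20, 135, 139, 119, 97, 50, 0, 0, 47, 100, 106, 106, 104, 91, 48]
206 [0, 0, 0, 0, 0, 0, 0, 28, 135, 130, 114, 97, 52, 0, 7, 51, 104, 116, 111, 105, 84, 43]
208 [0, 0, 0, 0, 0, 0, 0, 39, 120, 115, 117, 104, 27, 0, 16, 53, 96, 112, 111, 104, 78, 32]
210 [0, 0, 0, 0, 0, 0, 0, 43, 106, 114, 110, 64, 2, 0, 0, 39, 85, 99, 94, 79, 64, 12]
212 [0, 0, 0, 0, 0, 0, 0, 43, 112, 116, 117, 47, 0, 0, 0, 0, 0, 0, 7, 12, 1, 0]
214 [0, 0, 0, 0, 0, 0, 0, 46, 111, 121, 104, 33, 0, 0, 0, 0, 0, 0, 0, 0, 0, 0]
face if y=54.5 33 [210.68969779 205.17157472]
face if y=54.5 41 [210.31479495 204.91900675]
collar front/back, stud 36.5 [210.4499623  205.22810444] [225.87512301 205.50883487]
```

```bash
python3 -c "
from workcell import env
print(env.job_done(), env.state()['time_s'])"
```

```text
the job is handed in; nothing more can be done
the job is handed in; nothing more can be done
```

The job is done and handed in at about 21 s on the robot's clock. The stud is locked in the rail slot, with its collar against the yellow nose and the carriage up against the hidden stop.

- **Insertion:** I lifted the orange stud from its block and lowered the head into the slot with no measurable contact force. The collar touched the rail at the expected height.
- **Slide:** The stud pushed the carriage about 40 mm at 2–3 N until it met the stop. I then held it at about 10 N; the highest push I read was 10.7 N.
- **Lock:** I pressed the stud down about 4.5–5 mm and turned it 90°. As I eased it up, it stopped at about 3 mm of spring compression and the spring force fell away, so the head had caught under the lips. I then opened the gripper and moved clear.

**Last checks:**
- The wing lies across the rail, with a fitted yaw of 88° where 88° was wanted.
- The top picture shows no rail between the nose and the collar.
- The force on the tool after release was about zero.
- The two cameras disagreed by about 4 mm on the stud's position along the rail. I put that down to masking noise and relied on the contact readings.
- During the turn there was a sideways force of about 6 N and a drift of about 1.4 mm. I took that as friction of the collar against the nose.
- I never moved near the dish, petri dish, glue stick or purple stud, but I took no separate last measurement of them.

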